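Fit the lens and retaining ring of a work lamp

TASK

Set the glass lens, flange down, into the cell of the lamp head so that it lies flat on its gasket, then put the retaining ring over it and screw the ring clockwise until it is snug: it must clamp the lens firmly but not crush it. Let go of everything and leave the tools and the can alone.

Things in the scene. Friction and masses are not known exactly. Their poses are not given: they have to be found in the camera images.
- cell_mouth (a point): Centre of the open top of the lens cell, 50 mm above the bench, 47 mm above the 3 mm bench mat; z up. The cell is a fixed upright aluminium tube, bore 52.4 mm, outside 60 mm, on a round finned lamp head (96 mm wide, its top 21 mm below this point). A springy black rubber gasket, on which the lens is to lie, closes the bore 3 to 7 mm below this point (hidden, varies).
- cell_slot (a point): Top of one of three slots outside the cell tube, 33 mm from its axis along the cell's +x (others at 120 and 240 degrees): upright gaps 26 degrees wide between three thread ribs that reach out to 70 mm diameter. The ring's pins go down through the slots. Clockwise (from above) from each slot a rib's underside slopes down for 82 degrees, 1 mm per 12.5 degrees, to a stop.
- lens_centre (a point): Centre, half-way up, of the loose clear glass lens, about 60 g, 32 mm high: a flange 50 mm in diameter, 9 mm thick, chamfered below; above it a round barrel 34 mm in diameter, 9 to 25 mm above the underside (grip it there), and a domed top. It stands flange down on the mat, underside 16 mm below this point. z up.
- ring_centre (a point): Centre, half-way up, of the loose dark steel retaining ring, about 90 g, 40 mm high: a skirt 79 mm wide and 22 mm high (lower edge 20 mm below this point), with an inward lip on top (40 mm hole; lip underside 17 mm above the lower edge). On the lip two flat upright ears at this frame's +y and -y, 22 mm wide, 19 mm high, 56 mm across their outer faces: grip it there. z up.
- ring_pin (a point): One of three round 5 mm pins inside the ring's skirt, 4 mm above its lower edge, at the ring frame's +x (others at 120 and 240 degrees), each marked by a bright bar on the lip. With pins in line with slots the ring goes down over the cell until its lip lies on the lens flange; ring_centre is then 5 to 9 mm above cell_mouth.
- cell_axis (a point): Point on the cell's axis 21 mm below its mouth. The gasket above it yields about 1 mm per 14 N. Turned clockwise from the slots, the ring runs free for 10 to 70 degrees (varies with the gasket), then the ribs draw it down onto the lens. It is snug when drawn down 0.6 to 1.2 mm below where its lip first lay on the lens (8 to 17 N); by 2 mm the lens is crushed. It stays when let go.
- spray_can: Bystander: upright can 56 mm in diameter, 130 mm high; origin at the centre of its underside.
- screwdriver: Bystander: screwdriver lying flat on the mat; origin under its middle.
- wrench: Bystander: wrench lying flat on the mat; origin under its middle.
Not all that is in view belongs to the job. Of the things shaped like the part that bears lens_centre, the clear glass one is meant.

How it is judged:
On the way, in this order (a step that is already met when the one before it is completed fails the run):
1. the lens lies flat in the cell, let go (horizontal distance between lens_centre and cell_mouth below 0.003 m and z of lens_centre in the frame of cell_mouth below 0.0145 m and angle between lens_centre's own z axis and vertical below 0.06 rad and contact force between lens and the fingers below 0.1 N), for 0.2 s.
2. the ring is down over the lens, its pins in the slots (horizontal distance between ring_centre and cell_mouth below 0.003 m and z of ring_centre in the frame of cell_mouth below 0.011 m and angle between ring_centre's own z axis and vertical below 0.06 rad), for 0.1 s.
At the end, for the whole second after the job is handed in: The lens lies flat in the cell (within 3 mm of its axis, flange down in the pocket), the ring is on over it with its pins under the ribs (within 3 mm, level) and clamps the lens with 6 to 20 N by itself; both are still and let go (all of step 2 and horizontal distance between lens_centre and cell_mouth below 0.003 m and z of lens_centre in the frame of cell_mouth below 0.0145 m and angle between lens_centre's own z axis and vertical below 0.06 rad and contact force between ring and lens between 6 and 20 N and linear speed of ring below 0.01 m/s and contact force between the arm and ring below 0.1 N); the robot touches nothing.
It fails at once if the lens is crushed: over 30 N between ring and lens (contact force between ring and lens above 30 N).
It fails at once if the lens is forced against the metal of the cell with more than 30 N (contact force between lens and cell above 30 N).
It fails at once if a bystander is moved more than 30 mm (distance of any of spray_can, screwdriver, wrench from where it was at the start of the episode above 0.03 m).
It also fails if it takes over 72 s, if anything falls off the work surface, if the arm or the gripper's body presses on something with over 40 N, if the wrist force passes 120 N, or if a joint passes its speed limit or range.

ROBOT

A 6-joint arm with a two-finger parallel gripper is mounted at the origin on the work surface. World frame = base frame: x ahead of the robot, y to its left, z up, the work surface at z = 0. Lengths are in m, angles in rad, forces in N, time in s.
With the tool pointing down it reaches from about 0.3 to 0.75 m from the base axis. Payload 8.5 kg.
Tool frame: the origin (TCP) lies midway between the tips of the shut fingers; the grasp point (between the pads) lies 19 mm behind it (env.grasp_offset is the distance from the TCP to the grasp point, in m); z points along the fingers, y is the line along which they close (so a half turn about z gives the same grasp; the last joint's range is limited). The gripper opens to 85 mm and grips with 20 to 120 N. Pads are 22 mm wide; open, the fingers measure 114 mm over their backs; the gripper's body (76 mm by 85 mm) begins 54 mm behind the grasp point. The pads swing forward as they close: fully open they stand 13 mm farther back than shut.
Start: joints at [0.97, 0.381, 1.297, -0, 1.464, -0.215], TCP at [0.207, 0.51, 0.203] pointing down, gripper open.
Joint ranges: [-3.11, 3.11], [-0.89, 2.33], [0.22, 2.48], [-1.42, 4.56], [0.17, 2.85], [-2.88, 2.88]. Speed limits (rad/s): [2.39, 2.39, 3.14, 3.14, 3.14, 3.14].

INTERFACE

Orientations are given as a rotation vector (axis times angle).
In Python, from bench import env, imaging, job_done gives the robot as it stands.
- The arm moves only by the tool carry_out, never from a script. Its argument "targets" is a list of rows, each a list of 3 entries, a list of its own where there are three numbers: the shift along the world's x, y, z scaled (see below), then the turn, a rotation vector about the world's x, y, z scaled (see below), then the finger opening in mm, from 0 to 85.4. In form: [[[dx, dy, dz], [ax, ay, az], gripper], ...]. A call has exactly 10 rows; each row shifts and turns the commanded pose from where the row before left it; what a row does not reach is not made up. The controller multiplies each number of a shift by 5 cm and each number of a turn by 0.08 rad. A row lasts 1/10 s, in which the tool goes at most 50 mm and 8.59 degrees, less where a joint would pass 70% of its speed; a pose out of reach is approached as far as the arm can. A call with a number of a shift or a turn outside -1 to 1 is refused whole. A call with a gripper value outside its range is refused whole. The fingers move at their own pace and stop on an object; "squeeze" is the grip in N (left out, the last holds). Time passes only in rows, so rows that do not move let the fingers close, or fill a call up. It gives the time, the measured TCP pose, the force, the opening and the grip force at its end, in the units of the state.
- env.read_state(): the state, without advancing time (a new reading comes with each control period).
- imaging.get_image(name): name is "scene" or "top" or "wrist"; returns the picture (400x640x3 uint8, red, green, blue); there is no depth.
- imaging.camera_params(name): a dict with "camera_matrix" (3x3 intrinsics, pixels), "k1" (the pictures are not rectified: a ray, as slopes to the right and down, at radius r is drawn at 1 + k1 r^2 times it, then the intrinsics apply), "view" (4x4, takes a point from world to camera coordinates). Camera axes: x right, y down, z forward; pixel columns grow to the right and rows downward; lengths in m; the calibration is good to about 2 mm. A picture is of the moment at which its call begins: read the wrist's pose just before it. camera_params takes no time and is no camera call; for the wrist camera it gives the pose at the moment of the call.
- job_done(): hands the job in; it is judged then, once.
The state is a dict: "t": time; "joint_positions": joint angles; "joint_velocities": joint speeds; "effort": joint torques, N m; "eef_pos": TCP position; "orientation": TCP orientation; "ft_force": force on the tool from outside, world axes, zero at the start; "wrist_torque": the same for the moment, N m; "gripper_width": finger opening in m; "grasp_force": force on a finger pad.
Only numpy, scipy, OpenCV 4.12 (cv2) and the standard library are available. Lean on these libraries where they do the work, as an engineer would, in place of code of your own. Each camera call takes 0.05 s, during which the arm holds its last target. There are 200 camera calls.

## Working session

There is one attempt and no reset: what is moved stays moved. The work goes in short steps, Python scripts to look and compute and a tool call to move; the robot and the scene stay as the last step left them, time stands still between calls to the robot, and variables do not carry over. Pictures are saved under pics/ and viewed, at most 13 in all, crops included, and the job is handed in when it is done.

Besides the shell and the picture viewer there is one more tool, called by a JSON object that holds its "fn" and its "kwargs". carry_out: Moves the arm, as the interface text tells. Shifts and turns lie within -1 to 1; 1 stands for 5 cm of shift or 0.08 rad of turn. Its arguments: {"type":"object","properties":{"targets":{"type":"array","items":{"type":"array"}},"squeeze":{"type":"number"}},"required":["targets"]}

```bash
ls; mkdir -p pics; python3 - <<'E'
from bench import env, imaging
import cv2,numpy as np
print(env.read_state(), env.grasp_offset)
for n in ("scene","top","wrist"):
    p=imaging.camera_params(n); print(n,{k:np.round(v,4).tolist() for k,v in p.items() if k in('camera_matrix','k1','view')})
    cv2.imwrite(f"pics/{n}0.png",imaging.get_image(n)[:,:,::-1])
E
```

```text
pics
{'t': 0.0, 'joint_positions': array([ 9.69684908e-01,  3.81190251e-01,  1.29826641e+00, -1.67826237e-05,
        1.46359863e+00, -2.15296784e-01]), 'joint_velocities': array([ 5.16121665e-05,  5.08861697e-04,  8.90119091e-04, -2.38168274e-04,
        2.22426226e-03,  5.47473151e-04]), 'effort': array([-3.84803925e-04, -4.48446965e+01, -2.31282628e+01, -2.21423893e-04,
        4.67122940e-03, -1.94412763e-05]), 'eef_pos': array([0.20678219, 0.50928347, 0.20211299]), 'orientation': array([-6.02173139e-01, -3.08276432e+00,  2.11875674e-03]), 'ft_force': array([ 0.75046352, -0.29793245,  0.99097694]), 'wrist_torque': array([-0.03552531,  0.05335056, -0.0649484 ]), 'grasp_force': 0.0, 'gripper_width': 0.08515795583183514} 0.0187
scene {'camera_matrix': [[381.7819, 0.0, 313.4585], [0.0, 381.7819, 199.7193], [0.0, 0.0, 1.0]], 'k1': 0.0249, 'view': [[0.4264, 0.9044, -0.0127, -0.2851], [0.6904, -0.3345, -0.6415, -0.3358], [-0.5844, 0.2648, -0.7671, 1.2445], [0.0, 0.0, 0.0, 1.0]]}
top {'camera_matrix': [[512.209, 0.0, 318.9443], [0.0, 512.209, 205.1406], [0.0, 0.0, 1.0]], 'k1': -0.1626, 'view': [[-0.0168, -0.9996, -0.0239, 0.0789], [-0.9884, 0.0202, -0.1508, 0.5787], [0.1512, 0.0211, -0.9883, 1.1696], [0.0, 0.0, 0.0, 1.0]]}
wrist {'camera_matrix': [[289.7858, 0.0, 319.3893], [0.0, 289.7858, 198.0173], [0.0, 0.0, 1.0]], 'k1': -0.0254, 'view': [[0.3751, 0.927, -0.0012, -0.5485], [0.8814, -0.3562, 0.3102, -0.0422], [0.2872, -0.1174, -0.9507, 0.3796], [0.0, 0.0, 0.0, 1.0]]}
```

View pics/top0.png

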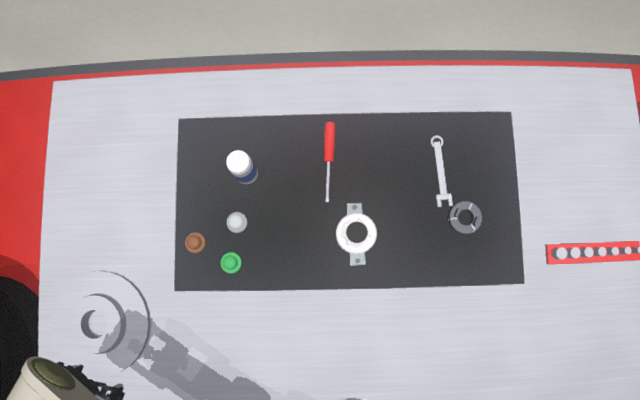

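View pics/scene0.png

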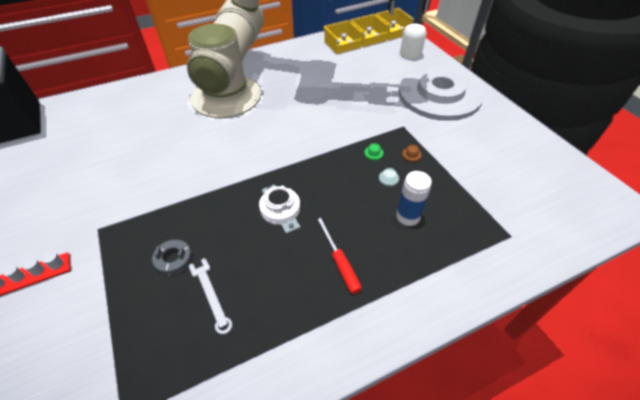

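The top view shows the candidates for the lens: pale/clear at top (236,222), brown (195,242) and green (231,263). I choose the clear one, which is at scene (389,177). The ring is at top (466,217), the cell at (356,232), the can at (242,168), and the wrench just above the ring.

```bash
cat > h.py <<'E'
from bench import env, imaging
import cv2,numpy as np
def ray(n,uv,p=None):
    p=p or imaging.camera_params(n); K=p['camera_matrix']; V=p['view']
    uv=np.atleast_2d(uv).astype(float)
    d=(uv-[K[0,2],K[1,2]])/[K[0,0],K[1,1]]; s=d.copy()
    for _ in range(20): s=d/(1+p['k1']*(s**2).sum(1,keepdims=True))
    D=np.c_[s,np.ones(len(s))]@V[:3,:3]   # R^T d
    return -V[:3,:3].T@V[:3,3], D
def plane(n,uv,z,p=None):
    o,D=ray(n,uv,p); return o+D*((z-o[2])/D[:,2])[:,None]
def tri(rs):
    A=0;b=0
    for o,d in rs:
        d=d/np.linalg.norm(d); M=np.eye(3)-np.outer(d,d); A=A+M;b=b+M@o
    x=np.linalg.solve(A,b); return x,[np.linalg.norm(np.cross(x-o,d/np.linalg.norm(d))) for o,d in rs]
E
python3 - <<'E'
from h import *
for nm,t,s in (('lens',(236,222),(389,177)),('brown',(195,242),(412,153)),('green',(231,263),(374,152)),('cell',(356,232),(280,199)),('ring',(466,217),(171,254))):
    o,D=ray('top',t);o2,D2=ray('scene',s); x,e=tri([(o,D[0]),(o2,D2[0])])
    print(nm,x.round(4),np.round(e,4),plane('top',t,.03).round(4))
print('can base',plane('top',[(249,180),(240,158)],.003), plane('top',(237,158),.133))
print('tools',plane('top',[(437,140),(444,200),(329,125),(327,200)],.01))
t=cv2.imread('pics/top0.png'); s=cv2.imread('pics/scene0.png')
a=cv2.resize(t[130:280,170:290],None,fx=3,fy=3,interpolation=2); b=cv2.resize(s[130:240,350:460],(440,450))
cv2.imwrite('pics/c.png',np.hstack([a,b[:450]])[:, :800])
E
```

```text
lens [0.5474 0.2721 0.015 ] [0.0005 0.0005] [[0.5453 0.2689 0.03  ]]
brown [0.5002 0.3737 0.0173] [0.0013 0.0013] [[0.4985 0.3691 0.03  ]]
green [0.4485 0.2854 0.0139] [0.0018 0.0018] [[0.447  0.2806 0.03  ]]
cell [ 0.5151 -0.0167  0.0421] [0.0016 0.0016] [[ 0.5159 -0.0187  0.03  ]]
ring [ 0.5464 -0.2838  0.0297] [0.0016 0.0016] [[ 0.5462 -0.2854  0.03  ]]
can base [[0.65331779 0.24201252 0.003     ]
 [0.71027212 0.26524267 0.003     ]] [[0.67761208 0.24875687 0.133     ]]
tools [[ 0.74427573 -0.22952498  0.01      ]
 [ 0.59186569 -0.23824681  0.01      ]
 [ 0.78822829  0.04016153  0.01      ]
 [ 0.59768765  0.04891788  0.01      ]]
```

View pics/c.png

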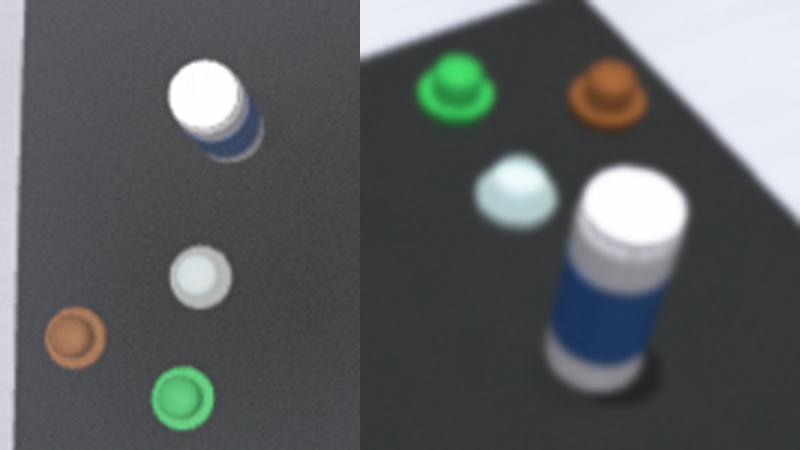

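The crop confirms the pale clear glass lens between the can and the green decoy, with brown at lower left. Moving the wrist camera over it.

{"fn": "carry_out", "kwargs": {"targets": [[[0.66,-0.48,0],[0,0,0.48],85],[[0.66,-0.48,0],[0,0,0.48],85],[[0.66,-0.48,0],[0,0,0.48],85],[[0.66,-0.48,0],[0,0,0.48],85],[[0.66,-0.48,0],[0,0,0.48],85],[[0.66,-0.48,0],[0,0,0.48],85],[[0.66,-0.48,0],[0,0,0.48],85],[[0.66,-0.48,0],[0,0,0.48],85],[[0.66,-0.48,0],[0,0,0.48],85],[[0.66,-0.48,0],[0,0,0.48],85]]}}

```text
t: 1.15
eef_pos: [0.5381, 0.2683, 0.2025]
orientation: [-0.001, -3.141, 0.0]
ft_force: [0.7, 1.8, -0.0]
gripper_width: 0.0846
grasp_force: 0.0
```

```bash
cat >> h.py <<'E'
import pickle
def snap(k):
    s=env.read_state(); p=imaging.camera_params('wrist'); im=imaging.get_image('wrist')[:,:,::-1].copy()
    cv2.imwrite(f'pics/{k}.png',im); pickle.dump((p,s,im),open(f'{k}.pkl','wb'))
    print(k,s['t'],s['eef_pos'].round(4),s['orientation'].round(4),s['joint_positions'].round(3),s['ft_force'].round(1))
E
python3 -c "
from h import *
snap('w1')"
```

```text
w1 1.15 [0.5381 0.2683 0.2025] [-5.000e-04 -3.141e+00  1.000e-04] [ 0.266  0.472  1.147  0.     1.523 -1.305] [ 0.7  1.8 -0. ]
```

{"fn": "carry_out", "kwargs": {"targets": [[[0,-0.56,0],[0,0,0],85],[[0,-0.56,0],[0,0,0],85],[[0,-0.56,0],[0,0,0],85],[[0,-0.56,0],[0,0,0],85],[[0,-0.56,0],[0,0,0],85],[[0,-0.56,0],[0,0,0],85],[[0,-0.56,0],[0,0,0],85],[[0,-0.56,0],[0,0,0],85],[[0,-0.56,0],[0,0,0],85],[[0,-0.56,0],[0,0,0],85]]}}

```text
t: 2.2
eef_pos: [0.5367, -0.0115, 0.2025]
orientation: [-0.003, -3.141, -0.0]
ft_force: [1.2, 0.4, 0.2]
gripper_width: 0.085
grasp_force: 0.0
```

```bash
python3 -c "
from h import *
snap('w2')"
```

```text
w2 2.2 [ 0.5367 -0.0115  0.2025] [-2.9000e-03 -3.1411e+00 -2.0000e-04] [-0.242  0.358  1.334  0.     1.45  -1.811] [1.2 0.4 0.2]
```

{"fn": "carry_out", "kwargs": {"targets": [[[0,-0.54,0],[0,0,0],85],[[0,-0.54,0],[0,0,0],85],[[0,-0.54,0],[0,0,0],85],[[0,-0.54,0],[0,0,0],85],[[0,-0.54,0],[0,0,0],85],[[0,-0.54,0],[0,0,0],85],[[0,-0.54,0],[0,0,0],85],[[0,-0.54,0],[0,0,0],85],[[0,-0.54,0],[0,0,0],85],[[0,-0.54,0],[0,0,0],85]]}}

```text
t: 3.25
eef_pos: [0.5368, -0.2813, 0.2024]
orientation: [-0.003, -3.141, -0.001]
ft_force: [0.4, -0.5, 0.3]
gripper_width: 0.0849
grasp_force: 0.0
```

```bash
python3 -c "
from h import *
snap('w3')
a,b,c=[pickle.load(open(k+'.pkl','rb'))[2] for k in('w1','w2','w3')]
x=np.hstack([b[:,80:480],c[:,80:480]]); cv2.imwrite('pics/bc.png',x)"
```

```text
w3 3.25 [ 0.5368 -0.2813  0.2024] [-2.9000e-03 -3.1411e+00 -7.0000e-04] [-0.678  0.481  1.132  0.     1.529 -2.247] [ 0.4 -0.5  0.3]
```

View pics/bc.png

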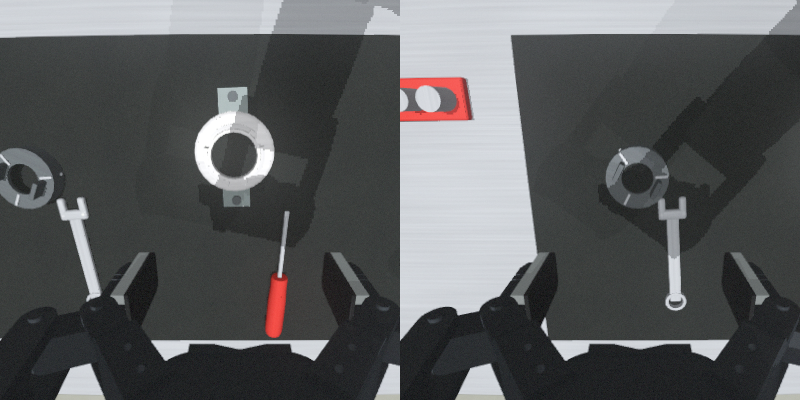

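Left (w2): cell at crop (234,151), with its mounting bolts above and below. Right (w3): ring at (638,178) with three bright bars, the wrench jaw close beside it. I'll move closer to the ring for detail.

{"fn": "carry_out", "kwargs": {"targets": [[[0,0,-0.16],[0,0,0],85],[[0,0,-0.16],[0,0,0],85],[[0,0,-0.16],[0,0,0],85],[[0,0,-0.16],[0,0,0],85],[[0,0,-0.16],[0,0,0],85],[[0,0,-0.16],[0,0,0],85],[[0,0,-0.16],[0,0,0],85],[[0,0,-0.16],[0,0,0],85],[[0,0,-0.16],[0,0,0],85],[[0,0,-0.16],[0,0,0],85]]}}

```text
t: 4.3
eef_pos: [0.5369, -0.2805, 0.1221]
orientation: [0.003, 3.142, 0.0]
ft_force: [-0.6, 0.2, 0.1]
gripper_width: 0.0848
grasp_force: 0.0
```

```bash
python3 -c "
from h import *
snap('w4')"
```

```text
w4 4.3 [ 0.5369 -0.2805  0.1221] [2.9000e-03 3.1416e+00 0.0000e+00] [-0.677  0.542  1.264  0.     1.335 -2.246] [-0.6  0.2  0.1]
```

{"fn": "carry_out", "kwargs": {"targets": [[[-0.08,0.53,0],[0,0,0],85],[[-0.08,0.53,0],[0,0,0],85],[[-0.08,0.53,0],[0,0,0],85],[[-0.08,0.53,0],[0,0,0],85],[[-0.08,0.53,0],[0,0,0],85],[[-0.08,0.53,0],[0,0,0],85],[[-0.08,0.53,0],[0,0,0],85],[[-0.08,0.53,0],[0,0,0],85],[[-0.08,0.53,0],[0,0,0],85],[[-0.08,0.53,0],[0,0,0],85]]}}

```text
t: 5.35
eef_pos: [0.4968, -0.0145, 0.1228]
orientation: [0.003, 3.141, -0.0]
ft_force: [0.7, 0.0, 0.4]
gripper_width: 0.0848
grasp_force: 0.0
```

```bash
python3 -c "
from h import *
snap('w5')"
```

```text
w5 5.35 [ 0.4968 -0.0145  0.1228] [ 3.0000e-03  3.1411e+00 -2.0000e-04] [-0.268  0.367  1.573  0.     1.202 -1.837] [0.7 0.  0.4]
```

{"fn": "carry_out", "kwargs": {"targets": [[[0.08,0.58,0],[0,0,0],85],[[0.08,0.58,0],[0,0,0],85],[[0.08,0.58,0],[0,0,0],85],[[0.08,0.58,0],[0,0,0],85],[[0.08,0.58,0],[0,0,0],85],[[0.08,0.58,0],[0,0,0],85],[[0.08,0.58,0],[0,0,0],85],[[0.08,0.58,0],[0,0,0],85],[[0.08,0.58,0],[0,0,0],85],[[0.08,0.58,0],[0,0,0],85]]}}

```text
t: 6.4
eef_pos: [0.5372, 0.2757, 0.1227]
orientation: [0.003, 3.141, -0.0]
ft_force: [0.2, -0.6, 0.1]
gripper_width: 0.0851
grasp_force: 0.0
```

```bash
python3 -c "
from h import *
snap('w6')
out=[]
for k,pt in (('w4',(.5465,-.2845,.03)),('w5',(.5155,-.0175,.045)),('w6',(.546,.270,.02))):
    p,s,im=pickle.load(open(k+'.pkl','rb')); V=p['view'];q=V[:3,:3]@pt+V[:3,3];u=(p['camera_matrix']@(q/q[2]))[:2]
    print(k,u); u=u.astype(int); out.append(cv2.resize(im[u[1]-65:u[1]+65,u[0]-65:u[0]+65],(390,390),interpolation=2)[:, :])
cv2.imwrite('pics/d.png',np.hstack(out[:2]))"
```

```text
w6 6.4 [0.5372 0.2757 0.1227] [ 2.8000e-03  3.1413e+00 -0.0000e+00] [ 0.278  0.538  1.269 -0.     1.334 -1.291] [ 0.2 -0.6  0.1]
w4 [316.58288937 200.44794959]
w5 [317.56545885 214.72909559]
w6 [315.00641007 196.30402468]
```

View pics/d.png

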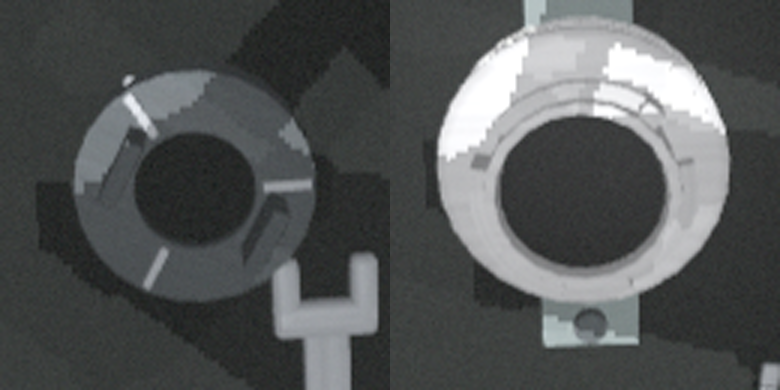

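Left: the ring, hole centre at crop (195,187), bars at (140,115), (288,185), (155,268), ears at (122,165) and (267,230). Right: the cell, bore centre around (583,190), slots not yet clear. Next I'll measure centres from two wrist views each and rectify the cell.

```bash
cat >> h.py <<'E'
def load(k): return pickle.load(open(k+'.pkl','rb'))
def proj(p,X):
    q=np.atleast_2d(X)@p['view'][:3,:3].T+p['view'][:3,3]; s=q[:,:2]/q[:,2:]
    s=s*(1+p['k1']*(s**2).sum(1,keepdims=True)); K=p['camera_matrix']; return s*[K[0,0],K[1,1]]+[K[0,2],K[1,2]]
def rect(k,c,z,R=.045,N=400):
    p,s,im=load(k); g=np.linspace(-R,R,N); Y,X=np.meshgrid(c[1]+g,c[0]+g)
    uv=proj(p,np.c_[X.ravel(),Y.ravel(),np.full(X.size,z)]).reshape(N,N,2).astype(np.float32)
    return cv2.remap(im,uv[...,0],uv[...,1],cv2.INTER_CUBIC)
def circ(P):
    A=np.c_[2*P[:,:2],np.ones(len(P))]; x=np.linalg.lstsq(A,(P[:,:2]**2).sum(1),rcond=None)[0]
    return x[:2],np.sqrt(x[2]+x[0]**2+x[1]**2)
def blob(m,uv):
    n,l,st,ce=cv2.connectedComponentsWithStats(m.astype(np.uint8)); 
    u,v=np.int32(uv); i=l[v,u]
    c,_=cv2.findContours((l==i).astype(np.uint8),cv2.RETR_EXTERNAL,cv2.CHAIN_APPROX_NONE); return max(c,key=len)[:,0].astype(float),ce[i],st[i,4]
E
python3 - <<'E'
from h import *
for nm,ks,X in (('cell',('w5','w2'),(.5155,-.0175,.048)),('ring',('w4','w3'),(.5465,-.2845,.025)),('lens',('w6','w1'),(.546,.27,.015))):
    for k in ks:
        p,s,im=load(k); g=cv2.GaussianBlur(cv2.cvtColor(im,6),(3,3),0)
        uv=proj(p,X)[0]; u,v=uv.astype(int); print(nm,k,'seed',uv.round(1),g[v,u], 'row prof',g[v,u-45:u+46:3].tolist())
rs=[rect('w5',(.5155,-.0175),.048),rect('w2',(.5155,-.0175),.048)]
cl=cv2.createCLAHE(4,(4,4)); cv2.imwrite('pics/e.png',np.hstack([cl.apply(cv2.cvtColor(r,6)) for r in rs]))
E
```

```text
cell w5 seed [317.5 215.9] 55 row prof [184, 186, 188, 191, 185, 130, 54, 52, 54, 55, 54, 55, 55, 56, 55, 55, 55, 55, 56, 55, 57, 55, 55, 55, 124, 184, 176, 175, 180, 178, 162]
cell w2 seed [315.2 157.1] 64 row prof [74, 79, 234, 255, 255, 255, 255, 141, 79, 81, 80, 77, 67, 68, 67, 64, 66, 64, 64, 78, 76, 76, 129, 252, 250, 254, 255, 250, 115, 72, 71]
ring w4 seed [316.6 198.8] 39 row prof [39, 51, 119, 80, 78, 75, 79, 77, 65, 39, 37, 38, 39, 39, 40, 39, 40, 38, 39, 40, 39, 42, 80, 129, 125, 122, 116, 107, 77, 40, 41]
ring w3 seed [317.8 178.6] 38 row prof [61, 58, 58, 57, 65, 125, 126, 112, 119, 82, 45, 42, 39, 39, 40, 38, 41, 40, 40, 43, 48, 110, 120, 122, 116, 97, 46, 46, 60, 63, 63]
lens w6 seed [315.1 194.8] 227 row prof [58, 52, 42, 42, 43, 44, 44, 86, 185, 184, 192, 216, 222, 224, 226, 227, 227, 225, 222, 219, 202, 184, 183, 183, 49, 46, 45, 45, 47, 46, 45]
lens w1 seed [321.8 175.4] 228 row prof [57, 58, 58, 44, 41, 41, 43, 42, 56, 126, 185, 187, 215, 223, 226, 228, 227, 225, 221, 215, 186, 184, 113, 49, 48, 57, 57, 48, 48, 47, 49]
```

View pics/e.png

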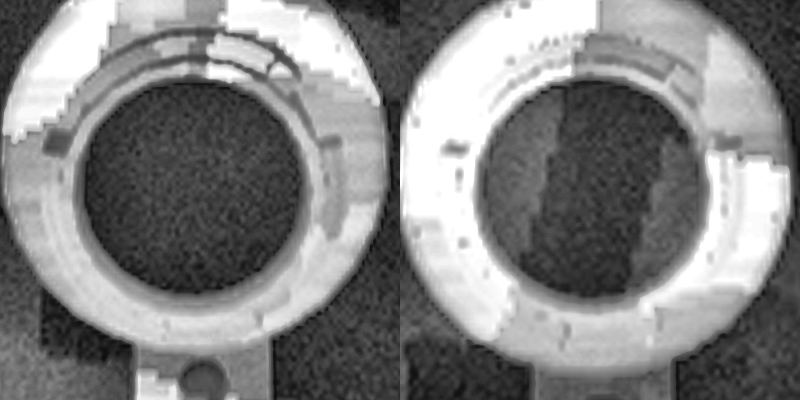

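Rectified cell views (scale 0.225 mm/px): bore centre near (194,188) left, rib ends hinted at about (57,143), (285,70), (165,322) and (262,322). I'll measure the slots from directly above later. Now the centres.

```bash
python3 - <<'E'
from h import *
def fit(nm,ks,X,lo,thr,zs):
    rr=[]
    for k in ks:
        p,s,im=load(k); g=cv2.GaussianBlur(cv2.cvtColor(im,6),(3,3),0); uv=proj(p,X)[0]
        m=(g<thr) if lo else (g>thr); c,ce,a=blob(m,uv); e=cv2.fitEllipse(c.astype(np.float32)); 
        o,D=ray('',[e[0]],p); rr.append((o,D[0]))
        print(nm,k,'area',a,'ell',np.round(e[0]+e[1],1),end=' ')
        for z in zs:
            cc,r=circ(plane('',c,z,p)); print(z,cc.round(4),r.round(4),end=' | ')
        print()
    x,e=tri(rr); print('  tri',x.round(4),np.round(e,4))
fit('cell bore',('w5','w2'),(.5155,-.0175,.048),True,120,(.044,.050))
fit('ring hole',('w4','w3'),(.5465,-.2845,.025),True,58,(.022,.025))
fit('lens dome',('w6','w1'),(.546,.27,.015),False,205,(.030,.033))
fit('lens flange',('w6','w1'),(.546,.27,.015),False,110,(.006,.012))
E
```

```text
cell bore w5 area 2292 ell [315.6 212.9  50.7  55.7] 0.044 [ 0.5148 -0.0193] 0.0254 | 0.05 [ 0.5125 -0.0193] 0.0248 | 
cell bore w2 area 1572 ell [313.7 154.8  43.6  44.1] 0.044 [ 0.5142 -0.0193] 0.0251 | 0.05 [ 0.5131 -0.0192] 0.0246 | 
  tri [ 0.5132 -0.0193  0.0462] [0. 0.]
ring hole w4 area 1181 ell [315.4 197.7  36.3  39.5] 0.022 [ 0.5468 -0.2857] 0.0191 | 0.025 [ 0.5458 -0.2856] 0.0189 | 
ring hole w3 area 716 ell [317.1 178.2  28.1  30.6] 0.022 [ 0.547  -0.2855] 0.0186 | 0.025 [ 0.5462 -0.2855] 0.0184 | 
  tri [ 0.5479 -0.2856  0.0173] [0.0001 0.0001]
lens dome w6 area 734 ell [315.7 200.4  29.1  30.3] 0.03 [0.5472 0.2708] 0.0146 | 0.033 [0.5462 0.2709] 0.0145 | 
lens dome w1 area 459 ell [322.6 179.   23.   23.6] 0.03 [0.5471 0.2708] 0.0144 | 0.033 [0.5464 0.2708] 0.0143 | 
  tri [0.5469 0.2708 0.0301] [0. 0.]
lens flange w6 area 1843 ell [316.  194.3  46.9  48.2] 0.006 [0.549  0.2709] 0.0253 | 0.012 [0.5471 0.2709] 0.0248 | 
lens flange w1 area 1202 ell [322.4 175.3  38.   38.5] 0.006 [0.5485 0.2709] 0.0252 | 0.012 [0.5471 0.2709] 0.0248 | 
  tri [0.5469 0.2709 0.0106] [0. 0.]
```

{"fn": "carry_out", "kwargs": {"targets": [[[0.04,-0.02,-0.27],[0,0,0],85],[[0.04,-0.02,-0.27],[0,0,0],85],[[0.04,-0.02,-0.27],[0,0,0],85],[[0.04,-0.02,-0.27],[0,0,0],85],[[0.036,-0.018,-0.27],[0,0,0],85],[[0,0,-0.27],[0,0,0],85],[[0,0,-0.27],[0,0,0],85],[[0,0,-0.27],[0,0,0],85],[[0,0,-0.05],[0,0,0],85],[[0,0,0],[0,0,0],85]]}}

```text
t: 7.45
eef_pos: [0.5466, 0.2697, 0.0118]
orientation: [-0.003, -3.141, 0.0]
ft_force: [0.1, 0.7, -0.0]
gripper_width: 0.085
grasp_force: 0.0
```

{"fn": "carry_out", "kwargs": {"targets": [[[0,0,0],[0,0,0],30],[[0,0,0],[0,0,0],30],[[0,0,0],[0,0,0],30],[[0,0,0],[0,0,0],30],[[0,0,0],[0,0,0],30],[[0,0,0],[0,0,0],30],[[0,0,0],[0,0,0],30],[[0,0,0],[0,0,0],30],[[0,0,0],[0,0,0],30],[[0,0,0],[0,0,0],30]], "squeeze": 30}}

```text
t: 8.45
eef_pos: [0.5468, 0.2696, 0.0122]
orientation: [-0.003, -3.142, 0.0]
ft_force: [-0.2, 0.0, 0.2]
gripper_width: 0.0299
grasp_force: 0.0
```

```bash
python3 -c "
from h import *
snap('w7')
im=load('w7')[2]; cv2.imwrite('pics/f.png',cv2.resize(im[200:400,170:470],(750,500),interpolation=2))"
```

```text
w7 8.45 [0.5468 0.2696 0.0122] [-2.9000e-03 -3.1416e+00  0.0000e+00] [ 0.264  0.671  1.377  0.     1.094 -1.305] [-0.2  0.   0.2]
```

View pics/f.png

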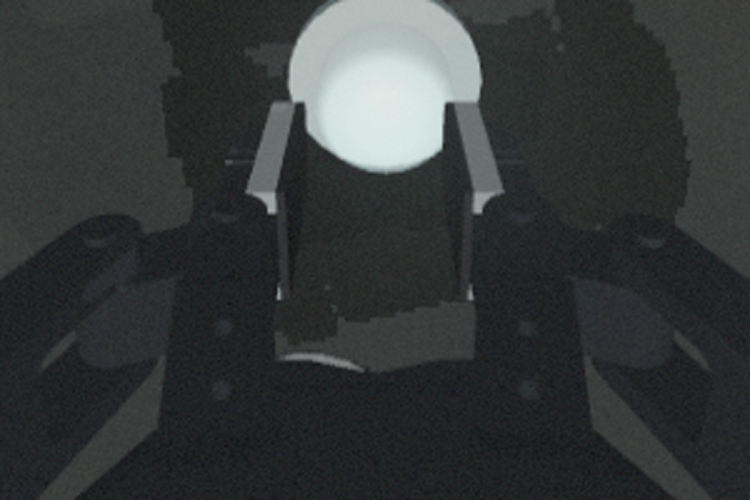

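The lens is between camera and pads, its dome reaching to about (385,170), flange from u 290 to 482. I'll check whether it was pushed out.

```bash
python3 - <<'E'
from h import *
p,s,im=load('w7'); g=cv2.cvtColor(im,6)
print('pred flange c',proj(p,(.547,.2708,.012)),'edges',proj(p,[(.547,.2458,.012),(.547,.2958,.012),(.522,.2708,.012)]))
print('dome top',proj(p,(.547,.2708,.035)))
print('grasp pt',proj(p,s['eef_pos']+[0,0,.0187]),'tcp',proj(p,s['eef_pos']))
c,ce,a=blob(cv2.GaussianBlur(g,(3,3),0)>110,(324,235)); print(a,c.min(0),c.max(0))
# flange arc: upper contour points
q=c[c[:,1]<238]; print(circ(plane('',q,.012,p)))
c,ce,a=blob(g>205,(324,240)); print('dome',ce,circ(plane('',c,.031,p)))
E
```

```text
pred flange c [[323.25390474 232.02449224]] edges [[284.6189847  232.03209198]
 [361.87835061 231.98609291]
 [323.40254926 195.16838525]]
dome top [[323.76889827 248.99272722]]
grasp pt [[321.70121768 245.28067474]] tcp [[321.47764168 231.81590098]]
4372 [285. 195.] [364. 268.]
(array([0.54661299, 0.27085627]), np.float64(0.02461385173472197))
dome [323.13970182 243.9414688 ] (array([0.54622112, 0.27049165]), np.float64(0.01448696431348457))
```

The lens has not moved. From the pad separation (57 px for 30 mm) the visible fingertips stand at about z = 45 mm, so they are above the lens and closed on nothing. I'll open a little, lower with care, and watch the force.

{"fn": "carry_out", "kwargs": {"targets": [[[0,0,0],[0,0,0],50],[[0,0,0],[0,0,0],50],[[0,0,0],[0,0,0],50],[[0,0,-0.04],[0,0,0],50],[[0,0,-0.04],[0,0,0],50],[[0,0,-0.04],[0,0,0],50],[[0,0,-0.04],[0,0,0],50],[[0,0,0],[0,0,0],50],[[0,0,0],[0,0,0],50],[[0,0,0],[0,0,0],50]]}}

```text
t: 9.5
eef_pos: [0.5468, 0.2697, 0.0043]
orientation: [0.003, 3.141, 0.0]
ft_force: [0.7, -0.3, -0.3]
gripper_width: 0.0495
grasp_force: 0.0
```

```bash
python3 -c "
from h import *
snap('w8'); print(env.read_state()['gripper_width'])
im=load('w8')[2]; s=imaging.get_image('scene')[:,:,::-1]
cv2.imwrite('pics/g.png',np.hstack([cv2.resize(im[200:360,220:420],(400,320),interpolation=2),cv2.resize(s[110:230,320:470],(400,320),interpolation=2)]))"
```

```text
w8 9.5 [0.5468 0.2697 0.0043] [2.8000e-03 3.1415e+00 1.0000e-04] [ 0.264  0.681  1.384  0.     1.077 -1.305] [ 0.7 -0.3 -0.3]
0.0497550249797437
```

View pics/g.png

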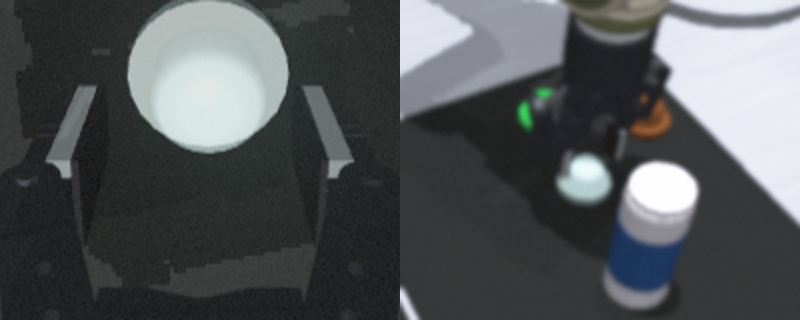

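The wrist view shows lens and open pads (inner tips at px (268,243) and (371,243)). The scene crop shows the fingertips behind the dome at about its height. I'll work out the tip height from the scene rays.

```bash
python3 - <<'E'
from h import *
o,D=ray('scene',[(382,175.6),(402.5,168),(382,178),(402.5,170)])
for x in (.536,.547,.558):
    print(x,(o+D*((x-o[0])/D[:,0])[:,None]).round(4).tolist())
p,s,im=load('w8'); 
o,D=ray('',[(268.5,243.5),(371,243.5),(249,280),(392,280)],p)
for y in (.0249,): 
    for i,sg in enumerate((-1,1,-1,1)):
        yy=s['eef_pos'][1]+sg*y; print((o+D[i]*((yy-o[1])/D[i][1])).round(4))
print(o)
E
```

```text
0.536 [[0.536, 0.2586, 0.0158], [0.536, 0.3213, 0.0158], [0.536, 0.26, 0.0061], [0.536, 0.3229, 0.0076]]
0.547 [[0.547, 0.2496, 0.0303], [0.547, 0.3111, 0.0303], [0.547, 0.251, 0.0208], [0.547, 0.3126, 0.0223]]
0.558 [[0.558, 0.2407, 0.0448], [0.558, 0.3009, 0.0448], [0.558, 0.242, 0.0355], [0.558, 0.3024, 0.037]]
[0.5295 0.2448 0.0547]
[0.5357 0.2946 0.0426]
[0.524  0.2448 0.0921]
[0.5286 0.2946 0.0853]
[0.46793095 0.26832201 0.1753662 ]
```

{"fn": "carry_out", "kwargs": {"targets": [[[0,0,-0.04],[0,0,0],50],[[0,0,-0.04],[0,0,0],50],[[0,0,-0.04],[0,0,0],50],[[0,0,-0.04],[0,0,0],50],[[0,0,-0.04],[0,0,0],50],[[0,0,0],[0,0,0],50],[[0,0,0],[0,0,0],50],[[0,0,0],[0,0,0],50],[[0,0,0],[0,0,0],50],[[0,0,0],[0,0,0],50]]}}

```text
t: 10.6
eef_pos: [0.5468, 0.2697, -0.0057]
orientation: [0.003, 3.141, 0.0]
ft_force: [-0.2, 0.1, 0.0]
gripper_width: 0.05
grasp_force: 0.0
```

No contact with the nominal TCP below the mat, so the tips really are about 30 mm short of it. Lowering further, then closing.

{"fn": "carry_out", "kwargs": {"targets": [[[0,0,-0.04],[0,0,0],50],[[0,0,-0.04],[0,0,0],50],[[0,0,-0.04],[0,0,0],50],[[0,0,-0.04],[0,0,0],50],[[0,0,0],[0,0,0],28],[[0,0,0],[0,0,0],28],[[0,0,0],[0,0,0],28],[[0,0,0],[0,0,0],28],[[0,0,0],[0,0,0],28],[[0,0,0],[0,0,0],28]], "squeeze": 20}}

```text
t: 11.6
eef_pos: [0.5467, 0.2697, -0.0138]
orientation: [-0.003, -3.142, 0.0]
ft_force: [-0.0, -0.1, 0.2]
gripper_width: 0.033
grasp_force: 20.0
```

{"fn": "carry_out", "kwargs": {"targets": [[[0,0,0],[0,0,0],42],[[0,0,0],[0,0,0],42],[[0,0,-0.03],[0,0,0],42],[[0,0,-0.03],[0,0,0],42],[[0,0,-0.02],[0,0,0],42],[[0,0,0],[0,0,0],42],[[0,0,0],[0,0,0],28],[[0,0,0],[0,0,0],28],[[0,0,0],[0,0,0],28],[[0,0,0],[0,0,0],28]], "squeeze": 30}}

```text
t: 12.6
eef_pos: [0.5472, 0.2697, -0.0171]
orientation: [0.003, 3.14, 0.0]
ft_force: [0.3, -0.3, 6.6]
gripper_width: 0.0328
grasp_force: 32.0
```

```bash
python3 -c "
from h import *
snap('w9'); p,s,im=load('w9'); print(s['grasp_force'],s['gripper_width'])
g=cv2.GaussianBlur(cv2.cvtColor(im,6),(3,3),0)
print('pred flange near edge',proj(p,[(.522,.2708,.012),(.547,.2458,.012),(.547,.2958,.012)]))
c,ce,a=blob(g>110,(323,225)); print(a,c.min(0),c.max(0)); q=c[c[:,1]<225]; print(circ(plane('',q,.012,p)))
"
```

```text
w9 12.6 [ 0.5472  0.2697 -0.0171] [2.8000e-03 3.1402e+00 4.0000e-04] [ 0.264  0.71   1.4   -0.     1.03  -1.305] [ 0.3 -0.3  6.6]
31.964157952437873 0.032844238354450495
pred flange near edge [[324.04039783 211.31915166]
 [278.42910793 253.81403782]
 [369.2116066  253.74302347]]
5762 [267. 212.] [372. 299.]
(array([0.54705479, 0.2682989 ]), np.float64(0.02465113874008261))
```

Gripped at 32 N, with the tips on the flange top (6.6 N). So the lens underside is 20 mm above the reported TCP. Lifting and carrying.

{"fn": "carry_out", "kwargs": {"targets": [[[0,0,0.1],[0,0,0],28],[[0,0,0.3],[0,0,0],28],[[0,0,0.5],[0,0,0],28],[[0,0,0.5],[0,0,0],28],[[0,0,0.5],[0,0,0],28],[[-0.05,-0.4,0.1],[0,0,0],28],[[-0.12,-0.8,0],[0,0,0],28],[[-0.12,-0.8,0],[0,0,0],28],[[-0.12,-0.8,0],[0,0,0],28],[[-0.12,-0.8,0],[0,0,0],28]]}}

```text
t: 13.65
eef_pos: [0.5196, 0.0883, 0.0823]
orientation: [-0.002, -3.141, -0.0]
ft_force: [0.5, -0.6, 1.2]
gripper_width: 0.0325
grasp_force: 30.4
```

{"fn": "carry_out", "kwargs": {"targets": [[[-0.11,-0.7,0],[0,0,0],28],[[-0.03,-0.7,0],[0,0,0],28],[[0,-0.5,0],[0,0,0],28],[[0,-0.28,0],[0,0,0],28],[[0,0,-0.2],[0,0,0],28],[[0,0,-0.2],[0,0,0],28],[[0,0,-0.2],[0,0,0],28],[[0,0,0],[0,0,0],28],[[0,0,0],[0,0,0],28],[[0,0,0],[0,0,0],28]]}}

```text
t: 14.65
eef_pos: [0.5135, -0.019, 0.0524]
orientation: [0.002, 3.141, -0.0]
ft_force: [0.0, -0.3, -0.9]
gripper_width: 0.0326
grasp_force: 30.4
```

```bash
python3 -c "
from h import *
snap('w10'); p,s,im=load('w10'); print(s['grasp_force'],s['gripper_width'])
zu=s['eef_pos'][2]+.0201; print('underside',zu)
g=cv2.GaussianBlur(cv2.cvtColor(im,6),(3,3),0)
print(proj(p,[s['eef_pos']+[0,0,.0291],s['eef_pos']+[-.025,0,.0291],s['eef_pos']+[0,-.025,.0291],s['eef_pos']+[0,.025,.0291],(.5137,-.0193,.05),(.5137-.0262,-.0193,.05),(.5137,-.0193-.0262,.05)]).round(1))
im2=im[130:330,220:420]; cv2.imwrite('pics/i.png',cv2.resize(im2,(600,600),interpolation=2))
"
```

```text
w10 14.65 [ 0.5135 -0.019   0.0524] [ 1.8000e-03  3.1412e+00 -2.0000e-04] [-0.268  0.485  1.619 -0.     1.038 -1.837] [ 0.  -0.3 -0.9]
30.374291404732503 0.03260385032468186
underside 0.07251235021434924
[[321.8 254.1]
 [322.  211.6]
 [276.5 254. ]
 [367.2 254. ]
 [321.  230.6]
 [321.  192.3]
 [280.9 230.5]]
```

View pics/i.png

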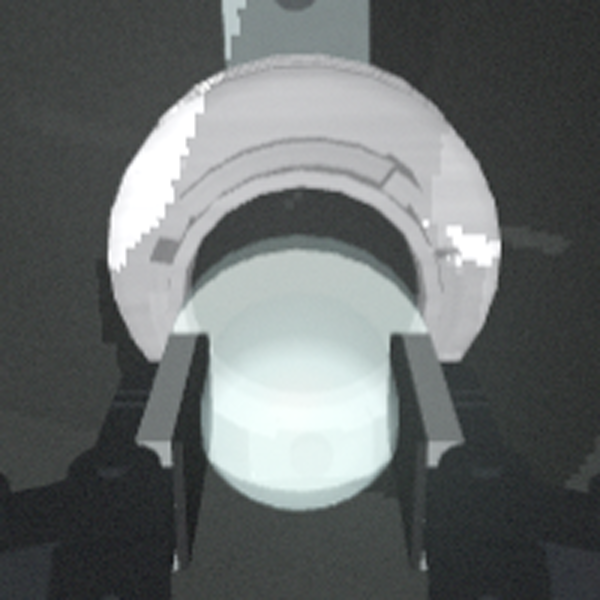

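The lens hangs level over the bore: flange centre at about u 320.5, bore centre at about u 321.3, near rim as predicted. It sits about 0.4 mm to −y. Lowering.

{"fn": "carry_out", "kwargs": {"targets": [[[0,0.008,-0.1],[0,0,0],28],[[0,0,-0.1],[0,0,0],28],[[0,0,-0.1],[0,0,0],28],[[0,0,-0.05],[0,0,0],28],[[0,0,-0.04],[0,0,0],28],[[0,0,-0.02],[0,0,0],28],[[0,0,-0.02],[0,0,0],28],[[0,0,-0.02],[0,0,0],28],[[0,0,0],[0,0,0],28],[[0,0,0],[0,0,0],28]], "squeeze": 20}}

```text
t: 15.7
eef_pos: [0.5133, -0.0189, 0.0298]
orientation: [0.003, 3.141, -0.0]
ft_force: [0.4, -0.4, -0.8]
gripper_width: 0.0326
grasp_force: 30.4
```

{"fn": "carry_out", "kwargs": {"targets": [[[0,0,-0.01],[0,0,0],28],[[0,0,-0.01],[0,0,0],28],[[0,0,-0.01],[0,0,0],28],[[0,0,-0.01],[0,0,0],28],[[0,0,0],[0,0,0],28],[[0,0,0],[0,0,0],28],[[0,0,0],[0,0,0],28],[[0,0,0],[0,0,0],28],[[0,0,0],[0,0,0],28],[[0,0,0],[0,0,0],28]]}}

```text
t: 16.7
eef_pos: [0.5133, -0.0189, 0.0277]
orientation: [0.003, 3.142, 0.0]
ft_force: [-0.2, -1.2, -1.1]
gripper_width: 0.0326
grasp_force: 30.4
```

{"fn": "carry_out", "kwargs": {"targets": [[[0,0,-0.01],[0,0,0],28],[[0,0,-0.01],[0,0,0],28],[[0,0,-0.01],[0,0,0],28],[[0,0,-0.01],[0,0,0],28],[[0,0,0],[0,0,0],28],[[0,0,0],[0,0,0],28],[[0,0,0],[0,0,0],28],[[0,0,0],[0,0,0],28],[[0,0,0],[0,0,0],28],[[0,0,0],[0,0,0],28]]}}

```text
t: 17.7
eef_pos: [0.5133, -0.0189, 0.0257]
orientation: [0.003, 3.142, -0.0]
ft_force: [0.2, -0.3, -0.5]
gripper_width: 0.0326
grasp_force: 30.4
```

{"fn": "carry_out", "kwargs": {"targets": [[[0,0,-0.01],[0,0,0],28],[[0,0,-0.01],[0,0,0],28],[[0,0,-0.01],[0,0,0],28],[[0,0,-0.01],[0,0,0],28],[[0,0,0],[0,0,0],28],[[0,0,0],[0,0,0],28],[[0,0,0],[0,0,0],28],[[0,0,0],[0,0,0],28],[[0,0,0],[0,0,0],28],[[0,0,0],[0,0,0],28]]}}

```text
t: 18.7
eef_pos: [0.5133, -0.0189, 0.0243]
orientation: [0.003, 3.141, -0.0]
ft_force: [-2.6, 0.8, 6.3]
gripper_width: 0.0324
grasp_force: 32.5
```

The gasket is touched at an underside of about 44.5 mm. Letting go, rising, and moving the camera over the cell.

{"fn": "carry_out", "kwargs": {"targets": [[[0,0,0],[0,0,0],62],[[0,0,0],[0,0,0],62],[[0,0,0],[0,0,0],62],[[0,0,0.2],[0,0,0],62],[[0,0,0.4],[0,0,0],62],[[0,0,0.4],[0,0,0],62],[[0.5,0,0],[0,0,0],62],[[0.6,0,0],[0,0,0],62],[[0.5,0,0],[0,0,0],62],[[0,0,0],[0,0,0],62]]}}

```text
t: 19.7
eef_pos: [0.5955, -0.0191, 0.0741]
orientation: [0.002, 3.139, -0.001]
ft_force: [-0.3, 0.4, 0.3]
gripper_width: 0.0622
grasp_force: 0.0
```

```bash
python3 - <<'E'
from h import *
snap('w11'); p,s,im=load('w11'); print(s['gripper_width'])
c=(.5137,-.0193)
rs=[rect('w11',c,.048),rect('w10',c,.048)]
cl=cv2.createCLAHE(3,(3,3)); cv2.imwrite('pics/j.png',np.hstack([cl.apply(cv2.cvtColor(r,6)) for r in rs]))
E
```

```text
w11 19.7 [ 0.5955 -0.0191  0.0741] [ 2.4000e-03  3.1394e+00 -7.0000e-04] [-0.231  0.575  1.358  0.     1.206 -1.8  ] [-0.3  0.4  0.3]
0.0622204931828535
```

View pics/j.png

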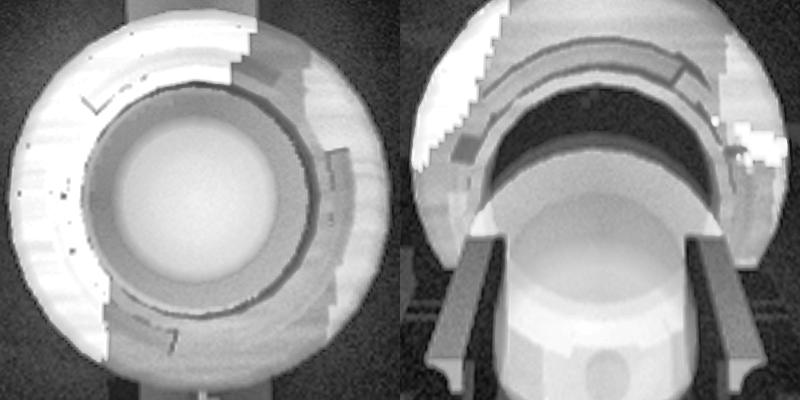

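Overhead view (left): lens seated concentric in the bore at (200,197). Slot edges at (97,112), (337,150), (175,340), i.e. −130°, 109° and −10°. With the rib seen at 148°..−109° in the right picture, the slots run from these edges counterclockwise 26°, with centres near 3°+120k. Next I'll verify the lens and measure the ring's angle.

```bash
python3 - <<'E'
from h import *
p,s,im=load('w11'); c=(.5137,-.0193)
# lens dome in cell
g=cv2.cvtColor(im,6); uv=proj(p,(*c,.076))[0]; 
for t in (195,205,215):
    q,ce,a=blob(g>t,uv); print('dome',t,a,*circ(plane('',q,.072,p)))
for k in('w4','w3'):
    for z in (.025,):
        r=rect(k,(.5463,-.2855),z); gg=cv2.GaussianBlur(cv2.cvtColor(r,6),(5,5),0)
        yy,xx=np.mgrid[:400,:400]; P=(np.c_[yy.ravel(),xx.ravel()]-199.5)*.09/399
        rad=np.hypot(*P.T).reshape(400,400)
        ann=(rad>.023)&(rad<.036); print(np.percentile(gg[ann],[50,90,95,99]))
        bg=cv2.medianBlur(gg,61); d=(gg.astype(int)-bg>35)&ann
        n,l,st,ce=cv2.connectedComponentsWithStats(d.astype(np.uint8))
        for i in range(1,n):
            if st[i,4]>100:
                v=(ce[i][::-1]-199.5)*.09/399; ii=np.c_[np.where(l==i)].astype(np.float32); ln=cv2.fitLine(ii,2,0,.01,.01).ravel()
                print(k,st[i,4],'bar xy',v.round(4),'ang',np.degrees(np.arctan2(v[1],v[0])).round(1),'dir',np.degrees(np.arctan2(ln[1],ln[0])).round(1))
    # outer outline of lip via hole fit
E
```

```text
dome 195 2796 [ 0.51356256 -0.02069812] 0.016240919838385017
dome 205 2534 [ 0.51367215 -0.02058702] 0.015422048371499854
dome 215 2268 [ 0.51362513 -0.02054898] 0.014573210057626898
[ 81. 131. 137. 193.]
w4 835 bar xy [-0.0246 -0.0166] ang -145.9 dir 33.2
w4 234 bar xy [-0.0182  0.0299] ang 121.4 dir 39.6
w4 857 bar xy [-0.0021  0.0294] ang 94.1 dir -86.4
w4 776 bar xy [ 0.0263 -0.0131] ang -26.5 dir -26.3
[ 84. 136. 139. 219.]
w3 901 bar xy [-0.0244 -0.0164] ang -146.1 dir 34.0
w3 157 bar xy [-0.0116  0.0322] ang 109.8 dir -61.4
w3 826 bar xy [-0.0021  0.0293] ang 94.0 dir -87.4
w3 798 bar xy [ 0.0265 -0.0131] ang -26.3 dir -26.1
```

Ring axis at −26.2°, centre (0.5462, −0.2856). Gripping showed camera y is about 1.3 mm lower than gripper y, so I'll aim at y = −0.2843, then −0.018 for the cell. Going to the ring.

{"fn": "carry_out", "kwargs": {"targets": [[[-0.0986,-0.53,0],[0,0,-0.5716],68],[[-0.0986,-0.53,0],[0,0,-0.5716],68],[[-0.0986,-0.53,0],[0,0,-0.5716],68],[[-0.0986,-0.53,0],[0,0,-0.5716],68],[[-0.0986,-0.53,0],[0,0,-0.5716],68],[[-0.0986,-0.53,0],[0,0,-0.5716],68],[[-0.0986,-0.53,0],[0,0,-0.5716],68],[[-0.0986,-0.53,0],[0,0,-0.5716],68],[[-0.0986,-0.53,0],[0,0,-0.5716],68],[[-0.0986,-0.53,0],[0,0,-0.5716],68]]}}

```text
t: 20.75
eef_pos: [0.5427, -0.2845, 0.0742]
orientation: [-0.718, -3.058, -0.0]
ft_force: [-0.2, 0.5, 0.9]
gripper_width: 0.0678
grasp_force: 0.0
```

{"fn": "carry_out", "kwargs": {"targets": [[[0,0,-0.2],[0,0,0],68],[[0,0,-0.25],[0,0,0],68],[[0,0,-0.25],[0,0,0],68],[[0,0,-0.25],[0,0,0],68],[[0,0,-0.2],[0,0,0],68],[[0,0,-0.1],[0,0,0],68],[[0,0,-0.1],[0,0,0],68],[[0,0,-0.1],[0,0,0],68],[[0,0,0],[0,0,0],68],[[0,0,0],[0,0,0],68]]}}

```text
t: 21.75
eef_pos: [0.5441, -0.284, 0.0014]
orientation: [0.715, 3.059, -0.0]
ft_force: [-0.1, -0.3, 0.3]
gripper_width: 0.0682
grasp_force: 0.0
```

{"fn": "carry_out", "kwargs": {"targets": [[[0.04,0,-0.05],[0,0,0],68],[[0,0,-0.05],[0,0,0],68],[[0,0,0],[0,0,0],68],[[0,0,0],[0,0,0],50],[[0,0,0],[0,0,0],50],[[0,0,0],[0,0,0],50],[[0,0,0],[0,0,0],50],[[0,0,0],[0,0,0],50],[[0,0,0],[0,0,0],50],[[0,0,0],[0,0,0],50]], "squeeze": 40}}

```text
t: 22.75
eef_pos: [0.5461, -0.284, -0.0036]
orientation: [0.715, 3.059, -0.0]
ft_force: [-0.8, -0.1, 4.4]
gripper_width: 0.0552
grasp_force: 43.3
```

{"fn": "carry_out", "kwargs": {"targets": [[[0,0,0.05],[0,0,0],50],[[0,0,0.15],[0,0,0],50],[[0,0,0.35],[0,0,0],50],[[0,0,0.45],[0,0,0],50],[[0,0,0.45],[0,0,0],50],[[0,0,0.25],[0,0,0],50],[[0,0,0.1],[0,0,0],50],[[0,0.2,0],[0,0,0.2],50],[[0,0.4,0],[0,0,0.5],50],[[0,0.5,0],[0,0,0.6],50]]}}

```text
t: 23.75
eef_pos: [0.5453, -0.2271, 0.085]
orientation: [-0.55, -3.091, -0.002]
ft_force: [-0.0, 1.1, -1.2]
gripper_width: 0.0551
grasp_force: 42.8
```

{"fn": "carry_out", "kwargs": {"targets": [[[-0.08,0.6,0],[0,0,0.7],50],[[-0.08,0.6,0],[0,0,0.7],50],[[-0.08,0.6,0],[0,0,0.7],50],[[-0.08,0.6,0],[0,0,0.7],50],[[-0.08,0.6,0],[0,0,0.7],50],[[-0.08,0.6,0],[0,0,0.7],50],[[-0.08,0.4,0],[0,0,0.6],50],[[-0.08,0.22,0],[0,0,0.38],50],[[0,0,0],[0,0,0],50],[[0,0,0],[0,0,0],50]]}}

```text
t: 24.75
eef_pos: [0.5139, -0.018, 0.086]
orientation: [0.093, -3.14, 0.0]
ft_force: [0.3, 0.3, -1.3]
gripper_width: 0.0551
grasp_force: 42.8
```

```bash
python3 - <<'E'
from h import *
snap('w12'); p,s,im=load('w12'); e=s['eef_pos']; print(s['grasp_force'],s['gripper_width'])
g=cv2.GaussianBlur(cv2.cvtColor(im,6),(3,3),0)
# lip top plane = TCP+.0286 ; bars
r=rect('w12',e[:2],e[2]+.0286); gg=cv2.GaussianBlur(cv2.cvtColor(r,6),(5,5),0)
bg=cv2.medianBlur(gg,61); yy,xx=np.mgrid[:400,:400]; rad=np.hypot(yy-199.5,xx-199.5)*.09/399
d=(gg.astype(int)-bg>30)&(rad>.02)&(rad<.039)
n,l,st,ce=cv2.connectedComponentsWithStats(d.astype(np.uint8))
for i in range(1,n):
    if st[i,4]>100: v=(ce[i][::-1]-199.5)*.09/399; print(st[i,4],v.round(4),np.degrees(np.arctan2(v[1],v[0])).round(1))
cv2.imwrite('pics/k.png',np.hstack([im[120:320,220:420],cv2.resize(r,(200,200))]))
E
```

```text
w12 24.75 [ 0.5139 -0.018   0.086 ] [ 9.3000e-02 -3.1399e+00  2.0000e-04] [-0.266  0.439  1.577 -0.     1.126 -1.896] [ 0.3  0.3 -1.3]
42.819347977638245 0.05513437344989914
281 [-0.0319 -0.0035] -173.8
1627 [-0.0159  0.0275] 120.1
262 [-0.012  -0.0159] -127.0
1026 [-0.0129 -0.0285] -114.3
1102 [0.0001 0.0359] 89.9
715 [ 0.0015 -0.0369] -87.6
978 [0.0308 0.0005] 0.9
```

View pics/k.png

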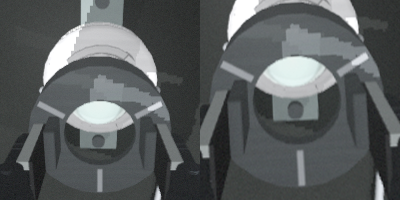

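The ring is held square over the cell, its three bars at about 120.1°, 0.9° and −114.3°, matching the slots near 3°+120k. Lowering.

{"fn": "carry_out", "kwargs": {"targets": [[[0,0,-0.1],[0,0,0],50],[[0,0,-0.15],[0,0,0],50],[[0,0,-0.15],[0,0,0],50],[[0,0,-0.15],[0,0,0],50],[[0,0,-0.1],[0,0,0],50],[[0,0,-0.08],[0,0,0],50],[[0,0,-0.05],[0,0,0],50],[[0,0,-0.02],[0,0,0],50],[[0,0,0],[0,0,0],50],[[0,0,0],[0,0,0],50]]}}

```text
t: 25.8
eef_pos: [0.5141, -0.018, 0.0464]
orientation: [-0.093, 3.14, -0.0]
ft_force: [-0.1, 0.5, -0.9]
gripper_width: 0.0545
grasp_force: 42.8
```

{"fn": "carry_out", "kwargs": {"targets": [[[0,0,-0.02],[0,0,0],50],[[0,0,-0.02],[0,0,0],50],[[0,0,-0.02],[0,0,0],50],[[0,0,0],[0,0,0],50],[[0,0,0],[0,0,0],50],[[0,0,0],[0,0,0],50],[[0,0,0],[0,0,0],50],[[0,0,0],[0,0,0],50],[[0,0,0],[0,0,0],50],[[0,0,0],[0,0,0],50]]}}

```text
t: 26.8
eef_pos: [0.514, -0.0179, 0.0432]
orientation: [-0.093, 3.14, -0.0]
ft_force: [0.4, 0.8, -0.2]
gripper_width: 0.0551
grasp_force: 42.8
```

{"fn": "carry_out", "kwargs": {"targets": [[[0,0,-0.02],[0,0,0],50],[[0,0,-0.02],[0,0,0],50],[[0,0,-0.02],[0,0,0],50],[[0,0,0],[0,0,0],50],[[0,0,0],[0,0,0],50],[[0,0,0],[0,0,0],50],[[0,0,0],[0,0,0],50],[[0,0,0],[0,0,0],50],[[0,0,0],[0,0,0],50],[[0,0,0],[0,0,0],50]]}}

```text
t: 27.8
eef_pos: [0.514, -0.018, 0.0402]
orientation: [-0.093, 3.14, -0.0]
ft_force: [-0.4, 0.3, -1.3]
gripper_width: 0.0549
grasp_force: 42.8
```

{"fn": "carry_out", "kwargs": {"targets": [[[0,0,-0.01],[0,0,0],50],[[0,0,-0.01],[0,0,0],50],[[0,0,-0.01],[0,0,0],50],[[0,0,-0.01],[0,0,0],50],[[0,0,-0.01],[0,0,0],50],[[0,0,-0.01],[0,0,0],50],[[0,0,0],[0,0,0],50],[[0,0,0],[0,0,0],50],[[0,0,0],[0,0,0],50],[[0,0,0],[0,0,0],50]]}}

```text
t: 28.8
eef_pos: [0.514, -0.018, 0.0372]
orientation: [-0.093, 3.14, -0.0]
ft_force: [0.7, 0.0, -0.2]
gripper_width: 0.0551
grasp_force: 42.8
```

{"fn": "carry_out", "kwargs": {"targets": [[[0,0,-0.01],[0,0,0],50],[[0,0,-0.01],[0,0,0],50],[[0,0,-0.01],[0,0,0],50],[[0,0,-0.01],[0,0,0],50],[[0,0,-0.01],[0,0,0],50],[[0,0,-0.01],[0,0,0],50],[[0,0,0],[0,0,0],50],[[0,0,0],[0,0,0],50],[[0,0,0],[0,0,0],50],[[0,0,0],[0,0,0],50]]}}

```text
t: 29.8
eef_pos: [0.514, -0.0179, 0.0343]
orientation: [-0.093, 3.14, -0.0]
ft_force: [0.2, -0.7, -1.5]
gripper_width: 0.0551
grasp_force: 42.8
```

{"fn": "carry_out", "kwargs": {"targets": [[[0,0,-0.01],[0,0,0],50],[[0,0,-0.01],[0,0,0],50],[[0,0,-0.01],[0,0,0],50],[[0,0,-0.01],[0,0,0],50],[[0,0,-0.01],[0,0,0],50],[[0,0,-0.01],[0,0,0],50],[[0,0,0],[0,0,0],50],[[0,0,0],[0,0,0],50],[[0,0,0],[0,0,0],50],[[0,0,0],[0,0,0],50]]}}

```text
t: 30.8
eef_pos: [0.514, -0.0179, 0.0312]
orientation: [-0.093, 3.14, -0.0]
ft_force: [-0.0, -0.6, -0.3]
gripper_width: 0.0552
grasp_force: 42.8
```

{"fn": "carry_out", "kwargs": {"targets": [[[0,0,-0.01],[0,0,0],50],[[0,0,-0.01],[0,0,0],50],[[0,0,0],[0,0,0],50],[[0,0,0],[0,0,0],50],[[0,0,0],[0,0,0],50],[[0,0,0],[0,0,0],50],[[0,0,0],[0,0,0],50],[[0,0,0],[0,0,0],50],[[0,0,0],[0,0,0],50],[[0,0,0],[0,0,0],50]]}}

```text
t: 31.8
eef_pos: [0.514, -0.018, 0.0302]
orientation: [-0.093, 3.14, -0.0]
ft_force: [-0.9, 0.6, 1.7]
gripper_width: 0.0552
grasp_force: 43.0
```

The lip rests on the flange (contact at TCP 0.0304, about 2.7 N now), pins in the slots. I'll press to about 0.9 mm compression with the arm, then turn clockwise until the ribs take over the load.

{"fn": "carry_out", "kwargs": {"targets": [[[0,0,-0.004],[0,0,0],50],[[0,0,-0.004],[0,0,0],50],[[0,0,-0.004],[0,0,0],50],[[0,0,-0.004],[0,0,0],50],[[0,0,0],[0,0,0],50],[[0,0,0],[0,0,0],50],[[0,0,0],[0,0,0],50],[[0,0,0],[0,0,0],50],[[0,0,0],[0,0,0],50],[[0,0,0],[0,0,0],50]]}}

```text
t: 32.8
eef_pos: [0.514, -0.0179, 0.0298]
orientation: [-0.093, 3.14, -0.0]
ft_force: [-2.8, 0.0, 6.4]
gripper_width: 0.0549
grasp_force: 43.7
```

{"fn": "carry_out", "kwargs": {"targets": [[[0,0,-0.005],[0,0,0],50],[[0,0,-0.005],[0,0,0],50],[[0,0,-0.004],[0,0,0],50],[[0,0,0],[0,0,-0.3],50],[[0,0,0],[0,0,-0.4],50],[[0,0,0],[0,0,-0.4],50],[[0,0,0],[0,0,-0.4],50],[[0,0,0],[0,0,-0.3],50],[[0,0,0],[0,0,0],50],[[0,0,0],[0,0,0],50]]}}

```text
t: 33.8
eef_pos: [0.5145, -0.0181, 0.0296]
orientation: [0.133, 3.137, -0.001]
ft_force: [-1.4, 0.7, 10.1]
gripper_width: 0.055
grasp_force: 44.1
```

```bash
cat > st.py <<'E'
from bench import env
import numpy as np
s=env.read_state(); o=s['orientation']
y=-np.degrees(2*np.arctan2(o[0],o[1])); y=(y+180)%360-180
print(round(s['t'],2),'yaw',round(y,2),'pos',s['eef_pos'].round(5),'F',s['ft_force'].round(1),'T',s['wrist_torque'].round(2),'j6',round(s['joint_positions'][5],3))
E
python3 st.py
```

```text
33.8 yaw -4.85 pos [ 0.51452 -0.01807  0.02957] F [-1.4  0.7 10.1] T [ 0.1   0.36 -0.01] j6 -1.752
```

{"fn": "carry_out", "kwargs": {"targets": [[[0,0,0],[0,0,-0.3],50],[[0,0,0],[0,0,-0.3],50],[[0,0,0],[0,0,-0.3],50],[[0,0,0],[0,0,-0.3],50],[[0,0,0],[0,0,-0.3],50],[[0,0,0],[0,0,-0.3],50],[[0,0,0],[0,0,-0.3],50],[[0,0,0],[0,0,-0.3],50],[[0,0,0],[0,0,0],50],[[0,0,0],[0,0,0],50]]}}

```text
t: 34.8
eef_pos: [0.5145, -0.0183, 0.0296]
orientation: [0.433, 3.11, -0.001]
ft_force: [-2.1, -1.8, 9.7]
gripper_width: 0.0552
grasp_force: 44.1
```

```bash
python3 st.py
```

```text
34.8 yaw -15.85 pos [ 0.51452 -0.01828  0.0296 ] F [-2.1 -1.8  9.7] T [-0.1   0.36 -0.02] j6 -1.559
```

{"fn": "carry_out", "kwargs": {"targets": [[[0,0,0],[0,0,-0.3],50],[[0,0,0],[0,0,-0.3],50],[[0,0,0],[0,0,-0.3],50],[[0,0,0],[0,0,-0.3],50],[[0,0,0],[0,0,-0.3],50],[[0,0,0],[0,0,-0.3],50],[[0,0,0],[0,0,-0.3],50],[[0,0,0],[0,0,-0.3],50],[[0,0,0],[0,0,0],50],[[0,0,0],[0,0,0],50]]}}

```text
t: 35.8
eef_pos: [0.5145, -0.0184, 0.0296]
orientation: [0.729, 3.054, -0.001]
ft_force: [-2.3, -1.2, 9.8]
gripper_width: 0.055
grasp_force: 44.1
```

```bash
python3 st.py
```

```text
35.8 yaw -26.85 pos [ 0.51451 -0.01837  0.02962] F [-2.3 -1.2  9.8] T [-0.15  0.4  -0.04] j6 -1.368
```

{"fn": "carry_out", "kwargs": {"targets": [[[0,0,0],[0,0,-0.3],50],[[0,0,0],[0,0,-0.3],50],[[0,0,0],[0,0,-0.3],50],[[0,0,0],[0,0,-0.3],50],[[0,0,0],[0,0,-0.3],50],[[0,0,0],[0,0,-0.3],50],[[0,0,0],[0,0,0],50],[[0,0,0],[0,0,0],50],[[0,0,0],[0,0,0],50],[[0,0,0],[0,0,0],50]]}}

```text
t: 36.8
eef_pos: [0.5145, -0.0184, 0.0296]
orientation: [0.947, 2.994, -0.001]
ft_force: [-1.9, -1.6, 9.6]
gripper_width: 0.055
grasp_force: 44.1
```

```bash
python3 st.py
```

```text
36.8 yaw -35.1 pos [ 0.51449 -0.01836  0.02962] F [-1.9 -1.6  9.6] T [-0.23  0.42  0.01] j6 -1.224
```

{"fn": "carry_out", "kwargs": {"targets": [[[0,0,0],[0,0,-0.3],50],[[0,0,0],[0,0,-0.3],50],[[0,0,0],[0,0,-0.3],50],[[0,0,0],[0,0,-0.3],50],[[0,0,0],[0,0,-0.3],50],[[0,0,0],[0,0,-0.3],50],[[0,0,0],[0,0,0],50],[[0,0,0],[0,0,0],50],[[0,0,0],[0,0,0],50],[[0,0,0],[0,0,0],50]]}}

```text
t: 37.8
eef_pos: [0.5145, -0.0183, 0.0296]
orientation: [1.16, 2.918, -0.0]
ft_force: [-2.9, -1.6, 10.5]
gripper_width: 0.055
grasp_force: 44.1
```

```bash
python3 st.py
```

```text
37.8 yaw -43.35 pos [ 0.51445 -0.01835  0.0296 ] F [-2.9 -1.6 10.5] T [-0.22  0.39 -0.02] j6 -1.08
```

{"fn": "carry_out", "kwargs": {"targets": [[[0,0,0],[0,0,-0.3],50],[[0,0,0],[0,0,-0.3],50],[[0,0,0],[0,0,-0.3],50],[[0,0,0],[0,0,-0.3],50],[[0,0,0],[0,0,-0.3],50],[[0,0,0],[0,0,0],50],[[0,0,0],[0,0,0],50],[[0,0,0],[0,0,0],50],[[0,0,0],[0,0,0],50],[[0,0,0],[0,0,0],50]]}}

```text
t: 38.8
eef_pos: [0.5144, -0.0184, 0.0296]
orientation: [1.332, 2.843, -0.001]
ft_force: [-2.2, -2.0, 9.8]
gripper_width: 0.0551
grasp_force: 44.1
```

```bash
python3 st.py
```

```text
38.8 yaw -50.22 pos [ 0.51435 -0.01842  0.02958] F [-2.2 -2.   9.8] T [-0.31  0.52 -0.  ] j6 -0.96
```

{"fn": "carry_out", "kwargs": {"targets": [[[0,0,0],[0,0,-0.3],50],[[0,0,0],[0,0,-0.3],50],[[0,0,0],[0,0,-0.3],50],[[0,0,0],[0,0,-0.3],50],[[0,0,0],[0,0,-0.3],50],[[0,0,0],[0,0,0],50],[[0,0,0],[0,0,0],50],[[0,0,0],[0,0,0],50],[[0,0,0],[0,0,0],50],[[0,0,0],[0,0,0],50]]}}

```text
t: 39.8
eef_pos: [0.5143, -0.0184, 0.0294]
orientation: [1.501, 2.758, -0.001]
ft_force: [-2.6, -1.2, 9.0]
gripper_width: 0.0551
grasp_force: 43.9
```

```bash
python3 st.py
```

```text
39.8 yaw -57.1 pos [ 0.5143  -0.01836  0.02941] F [-2.6 -1.2  9. ] T [-0.29  0.44  0.03] j6 -0.84
```

Engaging: z dropped 0.17 mm and Fz fell. I'll check by easing the arm's push while still holding the ring.

{"fn": "carry_out", "kwargs": {"targets": [[[0,0,0.008],[0,0,0],50],[[0,0,0.008],[0,0,0],50],[[0,0,0],[0,0,0],50],[[0,0,0],[0,0,0],50],[[0,0,0],[0,0,0],50],[[0,0,0],[0,0,0],50],[[0,0,0],[0,0,0],50],[[0,0,0],[0,0,0],50],[[0,0,0],[0,0,0],50],[[0,0,0],[0,0,0],50]]}}

```text
t: 40.8
eef_pos: [0.5142, -0.0183, 0.0296]
orientation: [1.501, 2.759, -0.0]
ft_force: [1.3, -5.8, 1.3]
gripper_width: 0.0549
grasp_force: 43.1
```

```bash
python3 st.py
```

```text
40.8 yaw -57.1 pos [ 0.51424 -0.01828  0.02957] F [ 1.3 -5.8  1.3] T [-0.88 -0.16  0.02] j6 -0.84
```

The ribs carry the load (z held while Fz fell to about 2 N). Clamping is now about 0.8 mm. I'll turn 2° more to centre the band, then release and back off.

{"fn": "carry_out", "kwargs": {"targets": [[[0,0,0],[0,0,-0.22],50],[[0,0,0],[0,0,-0.22],50],[[0,0,0],[0,0,0],50],[[0,0,0],[0,0,0],50],[[0,0,0],[0,0,0],50],[[0,0,0],[0,0,0],50],[[0,0,0],[0,0,0],50],[[0,0,0],[0,0,0],50],[[0,0,0],[0,0,0],50],[[0,0,0],[0,0,0],50]]}}

```text
t: 41.8
eef_pos: [0.5141, -0.018, 0.0295]
orientation: [1.55, 2.732, -0.0]
ft_force: [1.6, -5.4, 1.1]
gripper_width: 0.0548
grasp_force: 43.0
```

```bash
python3 st.py
```

```text
41.8 yaw -59.14 pos [ 0.51406 -0.01804  0.0295 ] F [ 1.6 -5.4  1.1] T [-0.83 -0.25  0.07] j6 -0.804
```

{"fn": "carry_out", "kwargs": {"targets": [[[0,0,0],[0,0,0],68],[[0,0,0],[0,0,0],68],[[0,0,0],[0,0,0],68],[[0,0,0],[0,0,0],68],[[0,0,0.1],[0,0,0],68],[[0,0,0.3],[0,0,0],68],[[0,0,0.4],[0,0,0],68],[[0,0,0.5],[0,0,0],68],[[0,0,0.4],[0,0,0],68],[[0,0,0],[0,0,0],68]]}}

```text
t: 42.8
eef_pos: [0.5152, -0.0182, 0.1172]
orientation: [1.547, 2.728, 0.002]
ft_force: [0.3, 1.2, -0.9]
gripper_width: 0.0677
grasp_force: 0.0
```

```bash
python3 st.py; python3 - <<'E'
from h import *
snap('w13'); p,s,im=load('w13'); c=(.5137,-.0193); zt=.0295+.0286
r=rect('w13',c,zt); gg=cv2.GaussianBlur(cv2.cvtColor(r,6),(5,5),0); bg=cv2.medianBlur(gg,61)
yy,xx=np.mgrid[:400,:400]; rad=np.hypot(yy-199.5,xx-199.5)*.09/399
d=(gg.astype(int)-bg>30)&(rad>.02)&(rad<.039)
n,l,st,ce=cv2.connectedComponentsWithStats(d.astype(np.uint8))
for i in range(1,n):
    if st[i,4]>250: v=(ce[i][::-1]-199.5)*.09/399; print(st[i,4],v.round(4),np.hypot(*v).round(4),np.degrees(np.arctan2(v[1],v[0])).round(1))
E
```

```text
42.8 yaw -59.12 pos [ 0.51518 -0.01817  0.11718] F [ 0.3  1.2 -0.9] T [ 0.06  0.02 -0.03] j6 -0.804
w13 42.8 [ 0.5152 -0.0182  0.1172] [1.5474e+00 2.7283e+00 2.2000e-03] [-0.265  0.401  1.535  0.     1.201 -0.804] [ 0.3  1.2 -0.9]
491 [-0.0338 -0.0172] 0.038 -153.1
805 [-0.0289 -0.0006] 0.0289 -178.9
581 [-0.0174 -0.0316] 0.0361 -118.8
630 [-0.0052 -0.0359] 0.0362 -98.2
973 [0.0156 0.0263] 0.0306 59.3
957 [ 0.0169 -0.0261] 0.0311 -57.0
```

The ring sits within about 1 mm of the cell axis, bars at −57°, 59° and −179°, with no spring-back. Handing in.

```bash
python3 -c "
from bench import job_done
print(job_done())"
```

```text
the job is handed in; nothing more can be done
None
```

I handed the job in at about 43 s of the 72 s: the lens is seated on its gasket and the ring is turned on about 62° clockwise and let go, clamping by an estimated 0.9 mm (about 12 N), though the hand-in gave no verdict back.

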